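Take the spun tube out of the mini-centrifuge and hold it up

TASK

The spin is finished: open the clear lid of the mini-centrifuge right back by its front tongue and leave it standing open. Draw the tube with the tall ribbed screw cap out along its slanting sleeve, leave the flat-stoppered balance tube seated where it is, and turn the drawn tube upright, cap on top, never tipping it over towards lying flat. Finish while still holding it in the gripper, upright and still, its foot at least 20 cm above the worktop and clear of everything, with the things round about left where they stand.

Things in the scene. Friction and masses are not known exactly. Their poses are not given: they have to be found in the camera images.
- centrifuge: white round mini-centrifuge, 174 mm across, 88 mm high to its rim, fixed to the worktop; origin on its axis at the worktop, -x out of its front (small grey control panel there, up to 52 mm high), z up. A dish-shaped metal rotor turns easily inside on the same vertical axis (0.3 N at the tubes moves it); its outer lip has radius 60 mm and stands 100 mm above the worktop
- lid (a joint): hinge of the lid, a clear plastic dome 167 mm across and 37 mm high: 0 = shut, 1.75 rad = fully back; it stays where it is left (friction hinge; about 2 N at the tongue lifts it)
- lid_hinge (a point): point on the hinge line at the back of the centrifuge, 92 mm behind its axis, 92 mm above the worktop; the line runs along the centrifuge's y axis
- lid_tongue (a point): point to grip on the lid's tongue: a grey flat tab in front, 24 mm wide along the hinge line, 7 mm thick; it stands out 36 mm from the lid's rim, ends 12 mm beyond this point, free air below. 200 mm from the hinge line. Gripped across its width it can pivot between the pads as the lid swings. Axes of the lid: x to the hinge, y along it
- sample_tube: the tube to take: translucent, 15.6 mm thick, round-bottomed, tall ribbed white screw cap 20 mm across, 14 mm high; 64 mm long over all, 20 g. Origin at its foot, z along the tube to the cap (cap at z = 50 to 64 mm). It starts in a sleeve, z leaning 40 degrees in towards the rotor's axis, cap and 12 mm of neck standing out; 40 mm along its own axis draws it clear
- balance_tube: the counterweight: same tube but with a thin flat white stopper, 21 mm across and 4 mm thick, 50 mm long over all; in the sleeve across from the other. Origin at its foot, z to the stopper
- balance_seat (a point): bottom of the balance tube's sleeve, fixed in the rotor
- sample_seat (a point): bottom of the sample tube's sleeve, in the rotor. The rotor has six sleeves 60 degrees apart, bores 18 mm wide and 38 mm deep, leaning 40 degrees from vertical with the mouths up and inwards; mouths' centres 40 mm from the rotor's axis and 85 mm above the worktop. Two sleeves across from each other hold tubes, four are empty
- tube_rack: bystander, does not give way: tube rack, 62 x 112 x 40 mm, origin under its centre
- timer: bystander, does not give way: bench timer lying flat, 66 x 64 x 17 mm
- slide_mailer: bystander, does not give way: white flat slide mailer box, 75 x 99 x 32 mm
- stain_bottle: bystander: brown dropper bottle, 33 mm across, 104 mm high
- mountant: bystander: small white bottle, 23 mm across, 50 mm high
- dust_blower: bystander, does not give way: rubber dust blower lying on its side, 49 x 124 x 49 mm
- microscope: the microscope, fixed, over 0.5 m tall, beside the centrifuge in the middle of the worktop; origin under its middle; its foot and stage reach 240 mm forward of the origin and 150 mm to each side. Pass in front of it with the arm drawn in
- petri_dish: bystander, does not give way: culture dish with lid, 64 mm across, 15 mm high

How it is judged:
On the way, in this order (a step that is already met when the one before it is completed fails the run):
1. the lid is open right back, at least 75 degrees (value of joint lid above 1.31 rad), for 0.2 s.
2. the sample tube is drawn clear of its sleeve in the grip (distance between sample_tube and sample_seat above 0.042 m and contact force between sample_tube and the fingers above 0.5 N), for 0.1 s.
At the end, for the whole second after the job is handed in: The lid stands open at least 75 degrees; the sample tube is held by the fingers alone, at rest, upright with the cap on top within 0.2 rad, its foot over 0.2 m above the worktop, touching neither centrifuge nor microscope; the balance tube is within 8 mm of the bottom of its sleeve (value of joint lid above 1.31 rad and angle between sample_tube's own z axis and vertical below 0.2 rad and height (world z) of sample_tube above 0.2 m and contact force between sample_tube and the fingers above 0.5 N and contact force between sample_tube and centrifuge below 0.05 N and linear speed of sample_tube below 0.02 m/s and distance between balance_tube and balance_seat below 0.008 m and contact force between sample_tube and microscope below 0.05 N); the arm keeps its last pose, push and grip.
It fails at once if the sample tube is tipped more than 65 degrees from upright (angle between sample_tube's own z axis and vertical above 1.13 rad).
It fails at once if the balance tube is pulled from its seat (distance between balance_tube and balance_seat above 0.015 m).
It fails at once if a loose bystander (either of the two small bottles) is pushed about (distance of any of mountant, stain_bottle from where it was at the start of the episode above 0.03 m).
It also fails if it takes over 61 s, if anything falls off the work surface, if the arm or the gripper's body presses on something with over 40 N, if the wrist force passes 120 N, or if a joint passes its speed limit or range.

ROBOT

A 7-joint arm with a two-finger parallel gripper is mounted at the origin on a cart in front of the work surface, level with it; the furniture and walls round the work are solid. World frame = base frame: x ahead of the robot, y to its left, z up, the work surface at z = 0. Lengths are in m, angles in rad, forces in N, time in s.
With the tool pointing down it reaches from about 0.4 to 0.85 m from the base axis. Payload 10.4 kg.
Tool frame: the origin (TCP) lies on the centre line of the jaws, within the pads' length; the fingertips stand 11 mm ahead of it and the grasp point (between the pads) lies 8 mm behind it (tip_reach is the distance from the TCP to the fingertips, in m); z points along the fingers, y is the line along which they close (so a half turn about z gives the same grasp; the last joint's range is limited). The gripper opens to 85 mm and grips with 20 to 120 N. Pads are 22 mm wide; open, the fingers measure 114 mm over their backs; the gripper's body (76 mm by 85 mm) begins 54 mm behind the grasp point. The pads swing forward as they close: fully open they stand 13 mm farther back than shut.
Start: joints at [1.245, 0.332, -0.065, 1.46, 0.022, 1.35, -0.088], TCP at [0.186, -0.597, 0.242] pointing down, gripper open.
Joint ranges: [-2.6, 2.6], [-0.5, 2.12], [-1.47, 1.34], [0.16, 2.42], [-1.27, 4.41], [0.06, 2.06], [-2.6, 2.6]. Speed limits (rad/s): [2.22, 2.22, 2.79, 2.79, 3.14, 3.14, 3.14].

INTERFACE

Orientations are given as a unit quaternion [x, y, z, w].
In Python, from workcell import get_obs, camera, hand_in, tip_reach gives the robot as it stands. The module is installed in compiled form; this text tells all that it offers.
- The arm moves only by the tool move_arm, never from a script. Its argument "plan" is a list of rows, each an object with "delta_pos": the shift along the tool's x, y, z in shares of 0.8 m (1.0 is 0.8 m), a list of three; "turn": the turn, a rotation vector about the tool's x, y, z in shares of 4 rad (1.0 is 4 rad), a list of three; "fingers": the closure, from 0 (fully open) to 1 (shut). A call has 1 to 12 rows; each row is the pose to reach, as a shift and turn from the pose commanded when the call began, along the tool's axes at that moment; what a row does not reach only later rows make up. A row lasts 1/8 s, in which the tool goes at most 62.5 mm and 10.7 degrees, less where a joint would pass 70% of its speed; a pose out of reach is approached as far as the arm can. A shift or turn number past 1, either way, is cut back to 1. A call with a gripper value outside its range is refused whole. The fingers move at their own pace and stop on an object; "force" is the grip in N (left out, the last holds). Time passes only in rows, so rows that repeat a pose let the fingers close. It gives the time, the measured TCP pose, the force, the opening and the grip force at its end, in the units of the state.
- get_obs(): the state, without advancing time (a new reading comes with each control period).
- camera(name): name is "side" or "top"; returns a dict with "color" (420x560x3 uint8, red, green, blue), "range_z" (420x560 float32, m along the optical axis (not along the pixel's ray), 0 where there is no reading), "fx", "fy", "cx", "cy" (pixels), "R" (3x3) and "t" (3): a world point X has camera coordinates R X + t. Camera axes: x right, y down, z forward; pixel columns grow to the right and rows downward; lengths in m; the calibration is good to about 2 mm. A picture is of the moment at which its call begins.
- hand_in(): hands the job in; it is judged then, once.
The state is a dict: "clock": time; "joint_pos": joint angles; "joint_velocities": joint speeds; "tau": joint torques, N m; "position": TCP position; "ee_rot": TCP orientation; "ft_force": force on the tool from outside, world axes, zero at the start; "torque": the same for the moment, N m; "grip_width": opening from 0.0 (shut) to 1.0 (fully open); "grasp_force": force on a finger pad.
Only numpy, scipy, OpenCV 4.12 (cv2) and the standard library are available. Lean on these libraries where they do the work, as an engineer would, in place of code of your own. Each camera call takes 0.05 s, during which the arm holds its last target. There are 200 camera calls.

## Working session

There is one attempt and no reset: what is moved stays moved. The work goes in short steps, Python scripts to look and compute and a tool call to move; the robot and the scene stay as the last step left them, time stands still between calls to the robot, and variables do not carry over. Pictures are saved under pics/ and viewed, at most 10 in all, crops included, and the job is handed in when it is done.

Besides the shell and the picture viewer there is one more tool, called after "Emit:" as name([rows], argument=value, ...), one row to a line, values as JSON. move_arm: Moves the arm, as the interface text tells. Its arguments: {"type":"object","properties":{"plan":{"type":"array","items":{"type":"object","properties":{"delta_pos":{"type":"array","items":{"type":"number"}},"turn":{"type":"array","items":{"type":"number"}},"fingers":{"type":"number"}}}},"force":{"type":"number"}},"required":["plan"]}

```bash
mkdir -p pics; cat > h.py <<'E'
import numpy as np, cv2
from scipy.spatial.transform import Rotation as Rn
from workcell import get_obs, camera
def snap(n,f=None):
    c=camera(n)
    if f: cv2.imwrite('pics/'+f,cv2.cvtColor(c['color'],cv2.COLOR_RGB2BGR))
    np.savez(''+n+'.npz',**c)
    return c
def load(n): return dict(np.load(''+n+'.npz'))
def cloud(c):
    v,u=np.mgrid[:420,:560]; z=c['range_z']
    P=np.stack([(u-c['cx'])/c['fx']*z,(v-c['cy'])/c['fy']*z,z],-1)
    return (P-c['t'])@c['R']
def ray(c,u,v,h):
    d=np.array([(u-c['cx'])/c['fx'],(v-c['cy'])/c['fy'],1])@c['R']; o=-c['t']@c['R']
    return o+d*(h-o[2])/d[2]
def proj(c,X):
    p=np.asarray(X)@c['R'].T+c['t']; return p[...,0]/p[...,2]*c['fx']+c['cx'],p[...,1]/p[...,2]*c['fy']+c['cy']
E
python3 - <<'E'
from h import *
for n in('side','top'):
    c=snap(n,n+'0.png'); print(n,-c['t']@c['R'],c['R'][2],c['fx'])
o=get_obs(); print(o)
E
```

```text
side [ 0.08445247 -0.94719919  0.91364651] [ 0.40280452  0.61722519 -0.67585618] 405.4527741928639
top [ 0.16313543 -0.27023801  1.78529609] [ 0.21855018  0.03540803 -0.97518311] 536.323891873352
{'clock': 0.1, 'joint_pos': array([ 1.2453973 ,  0.33280151, -0.06468869,  1.46085029,  0.02160013,
        1.34987502, -0.08851404]), 'joint_velocities': array([-0.00280547, -0.00331353,  0.00081756, -0.00290669, -0.00045372,
       -0.00028783, -0.0013113 ]), 'tau': array([ 2.78453830e-03, -6.26746202e+01,  4.99167654e-02, -3.92435002e+01,
        1.62978249e-02,  6.93810551e-03, -1.14420669e-05]), 'position': array([ 0.18627006, -0.59627195,  0.24160328]), 'ee_rot': array([ 9.88561204e-01,  1.50818969e-01, -1.22335769e-04, -6.07232088e-04]), 'ft_force': array([-0.31098497,  0.69362719,  0.75944174]), 'torque': array([ 0.00685178,  0.01570641, -0.04342901]), 'grasp_force': 0.0, 'grip_width': 1.007485875987098}
```

View pics/side0.png

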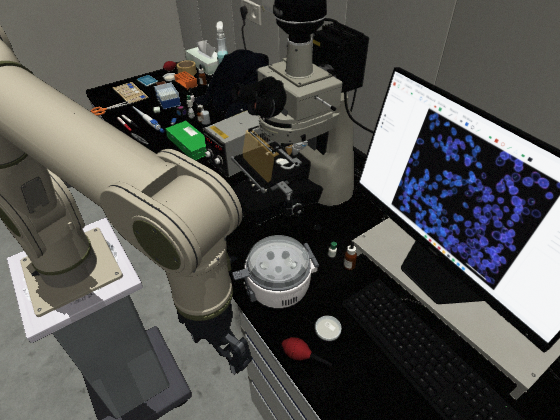

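View pics/top0.png

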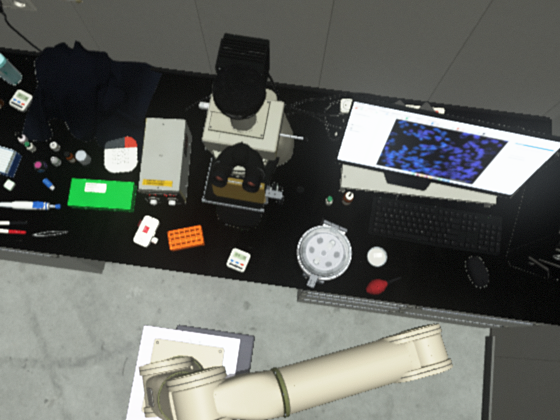

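The side view shows the centrifuge at about (280,270), and the top view at (325,252). In the top view the tongue is at about (312,283) and the hinge at about (335,226). I'll crop in closer and measure.

```bash
python3 - <<'E'
from h import *
t=load('top');s=load('side')
for c,n in((t,'top'),(s,'side')):
    im=cv2.cvtColor(c['color'],cv2.COLOR_RGB2BGR)
    r=im[205:305,280:400] if n=='top' else im[225:315,225:335]
    cv2.imwrite(f'pics/{n}_crop.png',cv2.resize(r,None,fx=6 if n=='top' else 6.5,fy=6 if n=='top' else 6.5,interpolation=cv2.INTER_CUBIC))
P=cloud(t)
w=P[205:300,285:365]; m=(w[...,2]>.05)&(w[...,2]<.16)
q=w[m]; print('raised',len(q),q.min(0),q.max(0))
for a,b in((.07,.085),(.085,.095),(.095,.105),(.105,.14)):
    k=q[(q[:,2]>a)&(q[:,2]<b)]; 
    if len(k)>5: print(a,len(k),k.min(0),k.max(0),cv2.minEnclosingCircle(k[:,:2].astype(np.float32)))
for u,v in((312,283),(335,226)): print(ray(t,u,v,.092),P[v,u])
E
```

```text
raised 2507 [ 0.33975242 -0.47970961  0.05027097] [ 0.56117964 -0.30682241  0.14039674]
0.07 49 [ 0.37154548 -0.47909496  0.07084753] [ 0.55242751 -0.3081445   0.08498636] ((0.46562129259109497, -0.39756351709365845), 0.09615617245435715)
0.085 316 [ 0.33975242 -0.47970961  0.08500467] [ 0.56117964 -0.30682241  0.09493528] ((0.4496018886566162, -0.3891802728176117), 0.11168575286865234)
0.095 168 [ 0.34276379 -0.47625522  0.09504553] [ 0.55878707 -0.31083843  0.10435767] ((0.4494451880455017, -0.3872162997722626), 0.10948684811592102)
0.105 1939 [ 0.37835237 -0.47017875  0.10502747] [ 0.54964267 -0.31498487  0.13969077] ((0.4641711413860321, -0.3899550139904022), 0.08666625618934631)
[ 0.35223055 -0.36802651  0.092     ] [ 0.35190488 -0.36785809  0.0949163 ]
[ 0.54467706 -0.41865145  0.092     ] [ 0.54352609 -0.41820374  0.09710805]
```

View pics/top_crop.png

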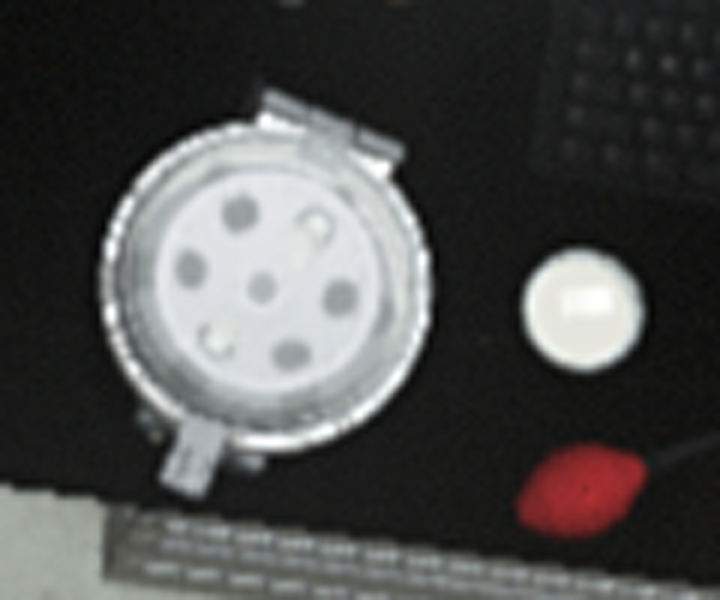

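View pics/side_crop.png

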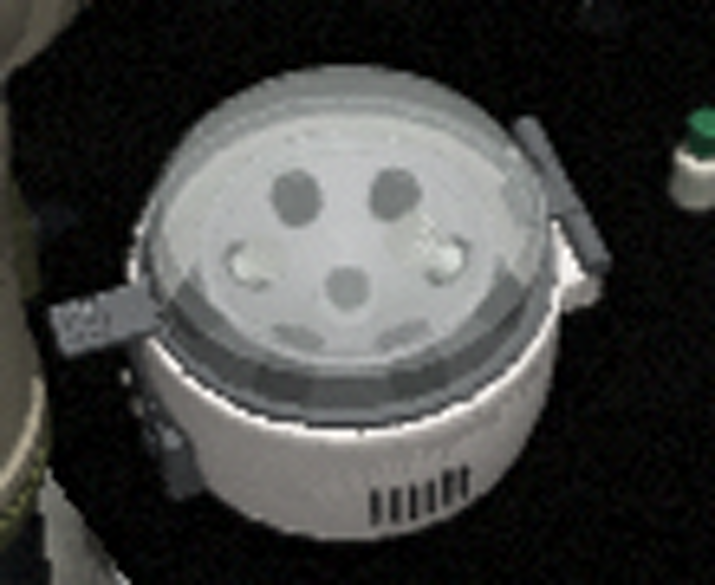

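Both crops show the lid shut and the tongue at top-crop (195,455). Tubes sit at top-crop (315,225) and (215,340), and the hinge bar runs from (265,95) to (400,155). The tube nearer the hinge seems to have the taller cap. I'll confirm that once the lid is open.

```bash
cat >> h.py <<'E'
def rel(target,Rt=None):
    o=get_obs(); R0=Rn.from_quat(o['ee_rot']); d=R0.inv().apply(np.array(target)-o['position'])
    tv=(R0.inv()*Rn.from_matrix(Rt)).as_rotvec() if Rt is not None else None
    return d,tv
E
python3 - <<'E'
from h import *
t=load('top');s=load('side')
f=lambda x,y:(280+(x+.5)/6-.5,205+(y+.5)/6-.5)
e1=ray(t,*f(265,95),.097);e2=ray(t,*f(402,157),.097);print('hinge',e1,e2,'axis ang of normal',np.degrees(np.arctan2(*(e1-e2)[1::-1]))-90)
tip=ray(t,*f(187,494),.0955);print('tip',tip, 'tongue',ray(t,*f(197,457),.0955))
# rim circle, 3 points on body rim (z .088)
pts=np.array([ray(t,*f(*p),.088)[:2] for p in((102,285),(432,285),(270,452),(165,165),(395,400),(125,210))]);
A=np.c_[2*pts,np.ones(6)];x=np.linalg.lstsq(A,(pts**2).sum(1),rcond=None)[0];print('centre',x[:2],np.sqrt(x[2]+x[0]**2+x[1]**2))
P=cloud(t);w=P[205:300,285:365].reshape(-1,3);d=w[(w[:,2]>.086)&(w[:,2]<.1)]
far=d[np.hypot(*(d[:,:2]-x[:2]).T)>.096]
fr=far[far[:,0]<.42];print('tongue pts',len(fr),fr.mean(0),fr.min(0),fr.max(0))
c=x[:2]; u=tip[:2]-c;print('ang tip',np.degrees(np.arctan2(u[1],u[0])),np.linalg.norm(u))
E
```

```text
hinge [ 0.55674004 -0.38022155  0.097     ] [ 0.53328542 -0.4567773   0.097     ] axis ang of normal -17.03365293555987
tip [ 0.33911709 -0.36546536  0.0955    ] tongue [ 0.3590335 -0.3682445  0.0955   ]
centre [ 0.45342771 -0.39516774] 0.08737260104016688
tongue pts 45 [ 0.35129694 -0.36492217  0.09473506] [ 0.33975242 -0.3769688   0.08896575] [ 0.36374904 -0.35214991  0.09985229]
ang tip 165.4344167430721 0.1181065108996165
```

Careful with the scale: shifts go in shares of 0.8 m and turns go in shares of 4 rad. That gives: 0.2254 m / 0.8 = 0.2818, -0.1715 m / 0.8 = -0.2144, 0.573 rad / 4 = 0.1433.

Emit:
move_arm([
  {"delta_pos":[0.05,-0.0375,0],"turn":[0,0,0.035],"fingers":0.3},
  {"delta_pos":[0.1063,-0.0813,0],"turn":[0,0,0.0725],"fingers":0.3},
  {"delta_pos":[0.1625,-0.125,0],"turn":[0,0,0.1075],"fingers":0.3},
  {"delta_pos":[0.2188,-0.1688,0],"turn":[0,0,0.1433],"fingers":0.3},
  {"delta_pos":[0.2625,-0.2,0.025],"turn":[0,0,0.1433],"fingers":0.3},
  {"delta_pos":[0.2818,-0.2144,0.0625],"turn":[0,0,0.1433],"fingers":0.3},
  {"delta_pos":[0.2818,-0.2144,0.1],"turn":[0,0,0.1433],"fingers":0.3},
  {"delta_pos":[0.2818,-0.2144,0.1],"turn":[0,0,0.1433],"fingers":0.3},
  {"delta_pos":[0.2818,-0.2144,0.1],"turn":[0,0,0.1433],"fingers":0.3},
])

```text
clock: 1.23
position: [0.3505, -0.3662, 0.1634]
ee_rot: [0.991, -0.135, 0.0, 0.0]
ft_force: [0.8, -0.2, 0.7]
grip_width: 0.696
grasp_force: 0.0
```

```bash
python3 - <<'E'
from h import *
a=np.radians(-15.5);x=np.array([np.cos(a),np.sin(a),0]);z=np.array([0,0,-1.]);R=np.c_[x,np.cross(z,x),z]
c=np.array([.4534,-.3952,0]);print(get_obs()['position'],get_obs()['grip_width'],rel([.3503,-.3655,.084],R))
E
```

```text
[ 0.3505453  -0.36623864  0.1633681 ] 0.6956140406625019 (array([-0.00050044, -0.00068744,  0.07936736]), array([ 0.00052086, -0.00083774, -0.00027045]))
```

Scaled: 0.079 m / 0.8 = 0.0988, 0.06 m / 0.8 = 0.075.

Emit:
move_arm([
  {"delta_pos":[0,0,0.0375],"turn":[0,0,0],"fingers":0.3},
  {"delta_pos":[0,0,0.075],"turn":[0,0,0],"fingers":0.3},
  {"delta_pos":[0,0,0.0988],"turn":[0,0,0],"fingers":0.3},
  {"delta_pos":[0,0,0.0988],"turn":[0,0,0],"fingers":0.3},
  {"delta_pos":[0,0,0.0988],"turn":[0,0,0],"fingers":1},
  {"delta_pos":[0,0,0.0988],"turn":[0,0,0],"fingers":1},
  {"delta_pos":[0,0,0.0988],"turn":[0,0,0],"fingers":1},
  {"delta_pos":[0,0,0.0988],"turn":[0,0,0],"fingers":1},
  {"delta_pos":[0,0,0.0988],"turn":[0,0,0],"fingers":1},
], force=30)

```text
clock: 2.35
position: [0.3524, -0.3621, 0.085]
ee_rot: [0.991, -0.133, 0.0, -0.002]
ft_force: [-0.0, 19.8, 17.2]
grip_width: 0.275
grasp_force: 31.0
```

```bash
python3 - <<'E'
from h import *
o=get_obs();p=o['position'];a=np.radians(-15.5)
r=.2
for th in np.radians(np.arange(0,91,7.5)): print(np.degrees(th),np.round([r-r*np.cos(th),0,-r*np.sin(th)],3))
snap('top');c=snap('side','s1.png');print(o['ee_rot'],o['grip_width'],proj(c,p))
E
```

```text
0.0 [ 0.  0. -0.]
7.499999999999999 [ 0.002  0.    -0.026]
14.999999999999998 [ 0.007  0.    -0.052]
22.5 [ 0.015  0.    -0.077]
29.999999999999996 [ 0.027  0.    -0.1  ]
37.5 [ 0.041  0.    -0.122]
45.0 [ 0.059  0.    -0.141]
52.50000000000001 [ 0.078  0.    -0.159]
59.99999999999999 [ 0.1    0.    -0.173]
67.5 [ 0.123  0.    -0.185]
75.0 [ 0.148  0.    -0.193]
82.5 [ 0.174  0.    -0.198]
90.0 [ 0.2  0.  -0.2]
[ 9.91085959e-01 -1.33206496e-01  3.32216663e-04 -2.13107289e-03] 0.27501769812017407 (np.float64(237.84111160020382), np.float64(276.7648391406764))
```

Scaled: -0.077 m / 0.8 = -0.0963, 0.011 m / 0.8 = 0.0138.

Emit:
move_arm([
  {"delta_pos":[0,-0.005,-0.0125],"turn":[0,0,0],"fingers":1},
  {"delta_pos":[0.0025,-0.005,-0.0325],"turn":[0,0,0],"fingers":1},
  {"delta_pos":[0.005,-0.005,-0.0488],"turn":[0,0,0],"fingers":1},
  {"delta_pos":[0.0088,-0.005,-0.065],"turn":[0,0,0],"fingers":1},
  {"delta_pos":[0.0138,-0.005,-0.0813],"turn":[0,0,0],"fingers":1},
  {"delta_pos":[0.0188,-0.005,-0.0963],"turn":[0,0,0],"fingers":1},
])

```text
clock: 3.2
position: [0.3664, -0.3655, 0.1612]
ee_rot: [0.991, -0.135, 0.0, -0.0]
ft_force: [6.3, 3.0, -4.5]
grip_width: 0.274
grasp_force: 30.0
```

Scaled: -0.096 m / 0.8 = -0.12, 0.085 m / 0.8 = 0.1063.

Emit:
move_arm([
  {"delta_pos":[0.0075,0,-0.015],"turn":[0,0,0],"fingers":1},
  {"delta_pos":[0.015,0,-0.0288],"turn":[0,0,0],"fingers":1},
  {"delta_pos":[0.0238,0,-0.0425],"turn":[0,0,0],"fingers":1},
  {"delta_pos":[0.0325,0,-0.0563],"turn":[0,0,0],"fingers":1},
  {"delta_pos":[0.055,0,-0.08],"turn":[0,0,0],"fingers":1},
  {"delta_pos":[0.0788,0,-0.1025],"turn":[0,0,0],"fingers":1},
  {"delta_pos":[0.1063,0,-0.12],"turn":[0,0,0],"fingers":1},
  {"delta_pos":[0.1063,0,-0.12],"turn":[0,0,0],"fingers":1},
])

```text
clock: 4.2
position: [0.4489, -0.3884, 0.2578]
ee_rot: [0.991, -0.134, 0.001, 0.0]
ft_force: [-1.8, 7.7, 5.7]
grip_width: 0.273
grasp_force: 32.6
```

Scaled: 0.117 m / 0.8 = 0.1463, 0.074 m / 0.8 = 0.0925.

Emit:
move_arm([
  {"delta_pos":[0.015,-0.0013,-0.0075],"turn":[0,0,0],"fingers":1},
  {"delta_pos":[0.0288,-0.0013,-0.015],"turn":[0,0,0],"fingers":1},
  {"delta_pos":[0.045,-0.0013,-0.02],"turn":[0,0,0],"fingers":1},
  {"delta_pos":[0.06,-0.0013,-0.025],"turn":[0,0,0],"fingers":1},
  {"delta_pos":[0.0763,-0.0013,-0.0288],"turn":[0,0,0],"fingers":1},
  {"delta_pos":[0.0925,-0.0013,-0.0313],"turn":[0,0,0],"fingers":1},
  {"delta_pos":[0.1088,-0.0013,-0.0325],"turn":[0,0,0],"fingers":1},
  {"delta_pos":[0.125,-0.0013,-0.0338],"turn":[0,0,0],"fingers":1},
  {"delta_pos":[0.1463,-0.0013,-0.0325],"turn":[0,0,0],"fingers":1},
  {"delta_pos":[0.1463,-0.0013,-0.0325],"turn":[0,0,0],"fingers":1},
])

```text
clock: 5.45
position: [0.5616, -0.4194, 0.2829]
ee_rot: [0.991, -0.135, 0.001, 0.001]
ft_force: [-0.3, 2.3, 2.4]
grip_width: 0.274
grasp_force: 35.3
```

Scaled: -0.27 m / 0.8 = -0.3375, -0.23 m / 0.8 = -0.2875.

Emit:
move_arm([
  {"delta_pos":[0,0,0],"turn":[0,0,0],"fingers":0.3},
  {"delta_pos":[0,0,0],"turn":[0,0,0],"fingers":0.3},
  {"delta_pos":[0,0,0],"turn":[0,0,0],"fingers":0.3},
  {"delta_pos":[0,0,-0.0375],"turn":[0,0,0],"fingers":0.3},
  {"delta_pos":[0,0,-0.0875],"turn":[0,0,0],"fingers":0.3},
  {"delta_pos":[-0.0625,0,-0.0875],"turn":[0,0,0],"fingers":0.3},
  {"delta_pos":[-0.1375,0,-0.0875],"turn":[0,0,0],"fingers":0.3},
  {"delta_pos":[-0.2125,0,-0.0875],"turn":[0,0,0],"fingers":0.3},
  {"delta_pos":[-0.2875,0,-0.0875],"turn":[0,0,0],"fingers":0.3},
  {"delta_pos":[-0.3375,0,-0.0875],"turn":[0,0,0],"fingers":0.3},
  {"delta_pos":[-0.3375,0,-0.0875],"turn":[0,0,0],"fingers":0.3},
])

```text
clock: 6.82
position: [0.2981, -0.3469, 0.3534]
ee_rot: [0.991, -0.136, 0.001, 0.001]
ft_force: [1.2, 0.5, -0.0]
grip_width: 0.702
grasp_force: 0.0
```

```bash
python3 - <<'E'
from h import *
for n,(a,b,c_,d),k in(('top',(195,305,270,400),6),('side',(180,320,200,350),4)):
    c=snap(n); im=cv2.cvtColor(c['color'],cv2.COLOR_RGB2BGR)[a:b,c_:d]
    cv2.imwrite(f'pics/{n}2.png',cv2.resize(im,None,fx=k,fy=k,interpolation=cv2.INTER_CUBIC))
E
```

```text
(no output)
```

View pics/top2.png

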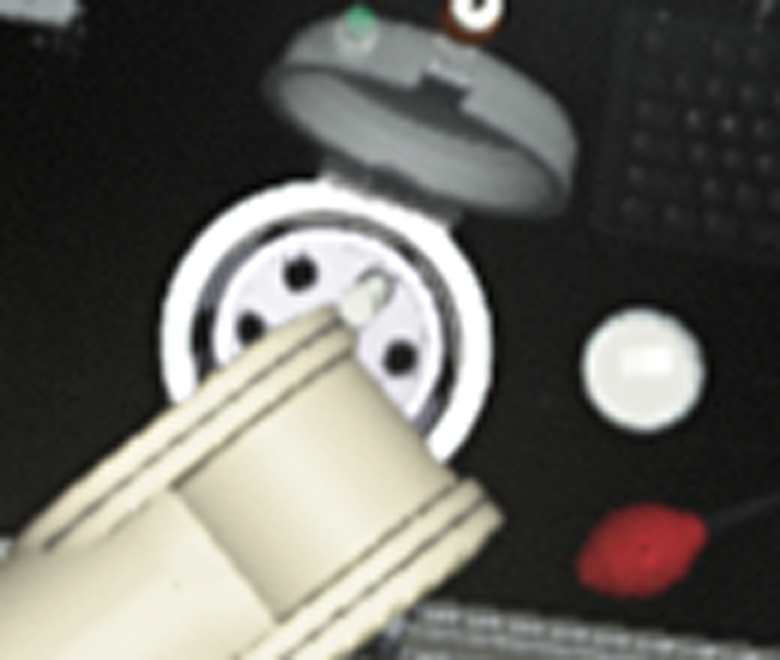

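View pics/side2.png

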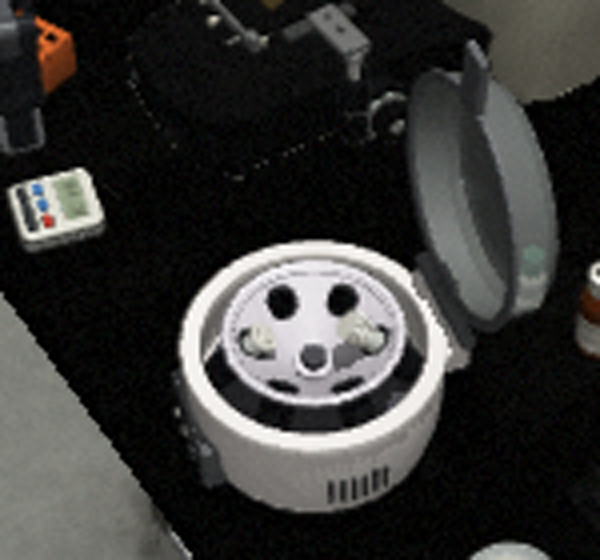

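The lid stands open. The hinge-side tube, with its cap at top2 (362,298) and side2 (358,332), is the tall-capped sample. The front one at side2 (257,335) is flat-stoppered. Next I'll find the cap's 3D position from colour and depth.

```bash
python3 - <<'E'
from h import *
c0=np.array([.4534,-.3952])
for n in('side','top'):
    c=load(n);P=cloud(c);I=c['color'].astype(int)
    r=np.hypot(P[...,0]-c0[0],P[...,1]-c0[1])
    ok=(c['range_z']>0)&(P[...,2]>.06)&(P[...,2]<.13)
    # rim
    m=ok&(r>.068)&(r<.1)&(abs(P[...,2]-.088)<.004)&(I.min(-1)>170)
    q=P[m][:,:2];A=np.c_[2*q,np.ones(len(q))]
    x=np.linalg.lstsq(A,(q**2).sum(1),rcond=None)[0];print(n,'rimfit',len(q),x[:2],np.sqrt(x[2]+x[:2]@x[:2]))
    m=ok&(r<.058)&(I[...,0]>=I[...,2]-2)&(I.max(-1)>120)
    k,l,st,ce=cv2.connectedComponentsWithStats(m.astype(np.uint8))
    for i in range(1,k):
        if st[i,4]>6:
            Q=P[l==i];print(st[i],ce[i],'mean',Q.mean(0).round(4),'min',Q.min(0).round(4),'max',Q.max(0).round(4),'ray',ray(c,*ce[i],.1).round(4))
    # empty sleeve mouths: dark pixels inside
    m=((r<.056)&ok&(I.max(-1)<70)).astype(np.uint8)
    k,l,st,ce=cv2.connectedComponentsWithStats(m)
    for i in range(1,k):
        if st[i,4]>10: print('dark',st[i],ce[i].round(1),ray(c,*ce[i],.083).round(4))
E
```

```text
side rimfit 634 [ 0.45597938 -0.39141189] 0.08018296521327666
[256 247  45  35 831] [277.70156438 263.94945848] mean [ 0.458  -0.3873  0.0871] min [ 0.3971 -0.4496  0.0614] max [ 0.5108 -0.3376  0.1125] ray [ 0.4519 -0.3965  0.1   ]
dark [282 251   7   8  23] [283.9 254.7] [ 0.491  -0.3685  0.083 ]
dark [267 252   7   8  26] [270.8 255.2] [ 0.4615 -0.3497  0.083 ]
dark [267 275   8   3  14] [270.2 276.2] [ 0.4214 -0.4067  0.083 ]
dark [283 274   8   4  15] [286.5 275.8] [ 0.456  -0.4294  0.083 ]
dark [264 279  10   9  49] [268.9 282.8] [ 0.4073 -0.4217  0.083 ]
dark [284 278  10   9  47] [288.4 281.9] [ 0.4489 -0.4477  0.083 ]
top rimfit 277 [ 0.45645335 -0.39333553] 0.08041069238695935
[321 235   5   4   9] [323.22222222 236.        ] mean [ 0.5069 -0.385   0.0913] min [ 0.5017 -0.3917  0.082 ] max [ 0.5108 -0.3771  0.0994] ray [ 0.5051 -0.3844  0.1   ]
[335 239   6   6   7] [337.71428571 241.14285714] mean [ 0.4955 -0.4324  0.0979] min [ 0.4868 -0.4404  0.0945] max [ 0.5017 -0.4228  0.1006] ray [ 0.4951 -0.4322  0.1   ]
[325 241  10  10  57] [329.94736842 244.73684211] mean [ 0.4807 -0.4093  0.0964] min [ 0.4685 -0.4239  0.0614] max [ 0.4968 -0.3958  0.11  ] ray [ 0.48  -0.409  0.1  ]
[307 248   2   7   7] [307.14285714 251.        ] mean [ 0.4505 -0.3399  0.0963] min [ 0.4417 -0.3439  0.0931] max [ 0.4595 -0.3381  0.1014] ray [ 0.4498 -0.3397  0.1   ]
[341 249   2  10  12] [341.66666667 253.83333333] mean [ 0.4565 -0.4494  0.0981] min [ 0.4438 -0.4511  0.092 ] max [ 0.4724 -0.4477  0.1037] ray [ 0.4562 -0.4492  0.1   ]
dark [318 239   4   4  14] [319.5 240.5] [ 0.4923 -0.3755  0.083 ]
dark [310 248   4   4  11] [311.2 249.2] [ 0.4604 -0.3525  0.083 ]
dark [335 253   4   4  14] [336.4 254.4] [ 0.4551 -0.4344  0.083 ]
```

```bash
cat >> h.py <<'E'
C=np.array([.4562,-.3925,0]); A=np.radians(-34.2); rh=np.array([np.cos(A),np.sin(A),0]); t40=np.radians(40)
dd=-np.sin(t40)*rh+np.array([0,0,np.cos(t40)])
def S(s): return C+(.0644)*rh+np.array([0,0,.056])+s*dd
z_=-dd; y_=np.array([np.sin(A),-np.cos(A),0]); RT=np.c_[np.cross(y_,z_),y_,z_]
E
python3 - <<'E'
from h import *
print(rel(S(.135),RT),S(.135),S(.058))
print(get_obs()['joint_pos'].round(2))
R0=Rn.from_quat(get_obs()['ee_rot'])
# intermediate: pose with half the turn
E
```

```text
(array([ 0.14060712, -0.00473814,  0.19344689]), array([-0.11334095,  0.69064104,  0.31317108])) [ 0.43769297 -0.37992264  0.159416  ] [ 0.47862903 -0.40774276  0.10043058]
[ 0.95 -0.07 -0.18  1.68 -0.01  1.53 -1.07]
```

Scaled: 0.193 m / 0.8 = 0.2413, 0.07 m / 0.8 = 0.0875, 0.6906 rad / 4 = 0.1727.

Emit:
move_arm([
  {"delta_pos":[0.025,0,0.0125],"turn":[-0.0048,0.0288,0.013],"fingers":0.6},
  {"delta_pos":[0.0563,-0.0013,0.0375],"turn":[-0.0095,0.0575,0.026],"fingers":0.6},
  {"delta_pos":[0.0875,-0.0025,0.075],"turn":[-0.0143,0.0863,0.0393],"fingers":0.6},
  {"delta_pos":[0.125,-0.0038,0.1125],"turn":[-0.019,0.115,0.0523],"fingers":0.6},
  {"delta_pos":[0.1563,-0.005,0.1625],"turn":[-0.0235,0.144,0.0653],"fingers":0.6},
  {"delta_pos":[0.1758,-0.0059,0.2],"turn":[-0.0283,0.1727,0.0783],"fingers":0.6},
  {"delta_pos":[0.1758,-0.0059,0.2413],"turn":[-0.0283,0.1727,0.0783],"fingers":0.6},
  {"delta_pos":[0.1758,-0.0059,0.2413],"turn":[-0.0283,0.1727,0.0783],"fingers":0.6},
  {"delta_pos":[0.1758,-0.0059,0.2413],"turn":[-0.0283,0.1727,0.0783],"fingers":0.6},
])

```text
clock: 8.05
position: [0.4387, -0.3801, 0.1608]
ee_rot: [0.898, -0.276, 0.327, 0.1]
ft_force: [0.2, -1.0, 1.3]
grip_width: 0.399
grasp_force: 0.0
```

```bash
python3 - <<'E'
from h import *
o=get_obs();print(rel(S(.058),RT),o['grip_width'],o['joint_pos'].round(2))
c=snap('side');im=cv2.cvtColor(c['color'],cv2.COLOR_RGB2BGR)
for p in(S(.064),S(.05),S(.038)):
    cv2.circle(im,tuple(int(round(float(v))) for v in proj(c,p)),0,(0,0,255),-1)
cv2.imwrite('pics/s3.png',cv2.resize(im[190:310,220:350],None,fx=5,fy=5,interpolation=cv2.INTER_NEAREST))
E
```

```text
(array([-0.00157508,  0.00047753,  0.07746706]), array([-1.11200364e-03, -7.37705519e-05,  3.80123194e-04])) 0.3992990946359641 [ 0.91 -0.05 -0.25  2.26 -0.23  0.24 -1.3 ]
```

View pics/s3.png

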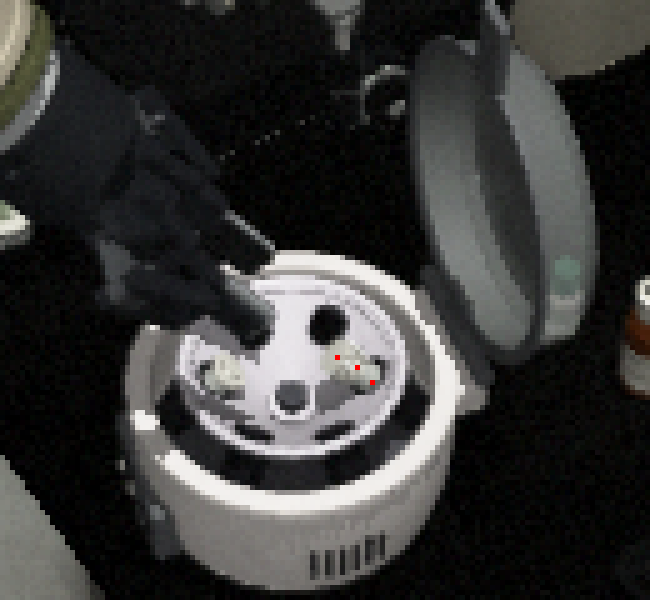

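The projected tube axis (337,357)→(373,382) lies on the visible cap and neck, and the open fingers are lined up behind it. I'll advance and grip.

Scaled: 0.077 m / 0.8 = 0.0963, 0.05 m / 0.8 = 0.0625.

Emit:
move_arm([
  {"delta_pos":[-0.0013,0,0.0313],"turn":[0,0,0],"fingers":0.6},
  {"delta_pos":[-0.0013,0,0.0625],"turn":[0,0,0],"fingers":0.6},
  {"delta_pos":[-0.0013,0,0.085],"turn":[0,0,0],"fingers":0.6},
  {"delta_pos":[-0.0013,0,0.0963],"turn":[0,0,0],"fingers":0.6},
  {"delta_pos":[-0.0013,0,0.0963],"turn":[0,0,0],"fingers":0.6},
], force=45)

```text
clock: 8.72
position: [0.4782, -0.4073, 0.1003]
ee_rot: [0.898, -0.276, 0.327, 0.1]
ft_force: [-0.7, 0.6, -0.5]
grip_width: 0.396
grasp_force: 0.0
```

```bash
python3 - <<'E'
from h import *
o=get_obs();print(rel(S(.058),RT),o['ft_force'],o['grip_width'],o['joint_pos'].round(2))
c=snap('side');im=cv2.cvtColor(c['color'],cv2.COLOR_RGB2BGR)
cv2.imwrite('pics/s4.png',cv2.resize(im[210:300,240:330],None,fx=6,fy=6,interpolation=cv2.INTER_CUBIC))
E
```

```text
(array([0.00060221, 0.00011945, 0.00029691]), array([-5.70893950e-04,  6.23288419e-04,  3.00124946e-05])) [-0.67435202  0.58653076 -0.52978801] 0.39564483599409034 [ 0.85  0.16 -0.2   2.19 -0.07  0.09 -1.44]
```

View pics/s4.png

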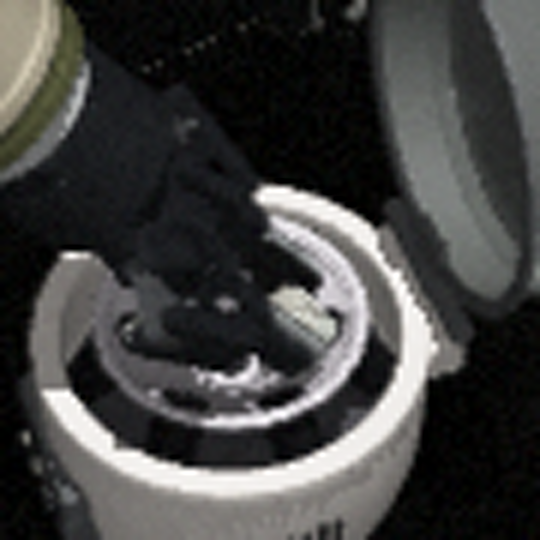

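The cap at (300,310) sits between the fingers and there's no contact force. Next I'll close.

Emit:
move_arm([
  {"delta_pos":[0,0,0],"turn":[0,0,0],"fingers":1},
  {"delta_pos":[0,0,0],"turn":[0,0,0],"fingers":1},
  {"delta_pos":[0,0,0],"turn":[0,0,0],"fingers":1},
  {"delta_pos":[0,0,0],"turn":[0,0,0],"fingers":1},
  {"delta_pos":[0,0,0],"turn":[0,0,0],"fingers":1},
], force=45)

```text
clock: 9.4
position: [0.4778, -0.4073, 0.1004]
ee_rot: [0.898, -0.276, 0.327, 0.1]
ft_force: [-4.2, 2.8, 6.6]
grip_width: 0.207
grasp_force: 44.2
```

Scaled: -0.064 m / 0.8 = -0.08, -0.056 m / 0.8 = -0.07.

Emit:
move_arm([
  {"delta_pos":[0,0,-0.01],"turn":[0,0,0],"fingers":1},
  {"delta_pos":[0,0,-0.02],"turn":[0,0,0],"fingers":1},
  {"delta_pos":[0,0,-0.03],"turn":[0,0,0],"fingers":1},
  {"delta_pos":[0,0,-0.04],"turn":[0,0,0],"fingers":1},
  {"delta_pos":[0,0,-0.05],"turn":[0,0,0],"fingers":1},
  {"delta_pos":[0,0,-0.06],"turn":[0,0,0],"fingers":1},
  {"delta_pos":[0,0,-0.07],"turn":[0,0,0],"fingers":1},
  {"delta_pos":[0,0,-0.08],"turn":[0,0,0],"fingers":1},
  {"delta_pos":[0,0,-0.08],"turn":[0,0,0],"fingers":1},
])

```text
clock: 10.52
position: [0.4436, -0.384, 0.1494]
ee_rot: [0.898, -0.276, 0.327, 0.1]
ft_force: [0.9, -0.7, -0.9]
grip_width: 0.204
grasp_force: 44.2
```

```bash
python3 - <<'E'
from h import *
o=get_obs();print(o['ft_force'],o['grip_width'],o['grasp_force'],o['joint_pos'].round(2))
c=snap('side');im=cv2.cvtColor(c['color'],cv2.COLOR_RGB2BGR)
cv2.imwrite('pics/s5.png',cv2.resize(im[210:300,240:330],None,fx=6,fy=6,interpolation=cv2.INTER_CUBIC))
R0=Rn.from_quat(o['ee_rot']);up=R0.inv().apply([0,0,1]);print('up in tool',up)
x=np.array([np.cos(A),np.sin(A),0]);Rd=np.c_[x,y_,[0,0,-1]]
print(rel([.42,-.3675,.34],Rd))
E
```

```text
[ 0.85448932 -0.72157829 -0.90084492] 0.20408376201728406 44.15059983730316 [ 0.94 -0.01 -0.28  2.25 -0.21  0.21 -1.31]
up in tool [ 6.42583992e-01 -4.01756282e-05 -7.66215251e-01]
(array([ 0.10050677, -0.00039535, -0.1648871 ]), array([-2.35157338e-04, -6.97470670e-01,  1.71374307e-04]))
```

View pics/s5.png

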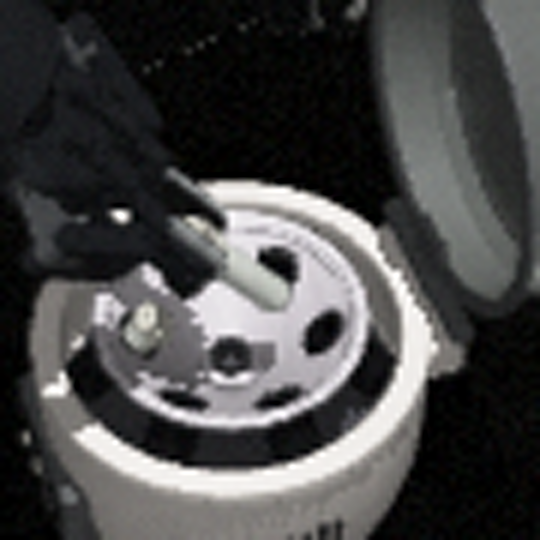

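The tube is out, with its foot at s5 (275,295), and the balance tube is still seated at (145,325). I'll lift first and then turn it upright.

Scaled: -0.165 m / 0.8 = -0.2063, -0.16 m / 0.8 = -0.2, -0.697 rad / 4 = -0.1743.

Emit:
move_arm([
  {"delta_pos":[0.025,0,-0.0313],"turn":[0,0,0],"fingers":1},
  {"delta_pos":[0.05,0,-0.0625],"turn":[0,0,0],"fingers":1},
  {"delta_pos":[0.0688,0,-0.0938],"turn":[0,-0.025,0],"fingers":1},
  {"delta_pos":[0.0875,0,-0.125],"turn":[0,-0.055,0],"fingers":1},
  {"delta_pos":[0.1063,0,-0.1563],"turn":[0,-0.085,0],"fingers":1},
  {"delta_pos":[0.1188,0,-0.1813],"turn":[0,-0.115,0],"fingers":1},
  {"delta_pos":[0.125,0,-0.2],"turn":[0,-0.145,0],"fingers":1},
  {"delta_pos":[0.125,0,-0.2063],"turn":[0,-0.165,0],"fingers":1},
  {"delta_pos":[0.125,0,-0.2063],"turn":[0,-0.1743,0],"fingers":1},
  {"delta_pos":[0.125,0,-0.2063],"turn":[0,-0.1743,0],"fingers":1},
  {"delta_pos":[0.125,0,-0.2063],"turn":[0,-0.1743,0],"fingers":1},
])

```text
clock: 11.95
position: [0.4195, -0.3676, 0.3391]
ee_rot: [0.956, -0.294, 0.0, -0.0]
ft_force: [0.3, -0.5, 0.5]
grip_width: 0.211
grasp_force: 44.2
```

```bash
python3 - <<'E'
from h import *
o=get_obs();print(o['position'],o['ee_rot'].round(3),o['grip_width'],o['grasp_force'])
c=snap('side');im=cv2.cvtColor(c['color'],cv2.COLOR_RGB2BGR)
u,v=[int(k) for k in proj(c,o['position'])];print(u,v)
p=o['position'];
for s in(.008,-.05):
    q=p+[0,0,s];cu,cv_=proj(c,q);print(cu,cv_)
r=im[120:260,200:340]
cv2.imwrite('pics/s6.png',cv2.resize(r,None,fx=4.2,fy=4.2,interpolation=cv2.INTER_CUBIC))
E
```

```text
[ 0.41946291 -0.36760057  0.33914448] [ 0.956 -0.294  0.    -0.   ] 0.21119730630948053 44.16678965091705
256 192
256.16041256191556 189.1932957862001
257.4352666701909 208.79222663035276
```

View pics/s6.png

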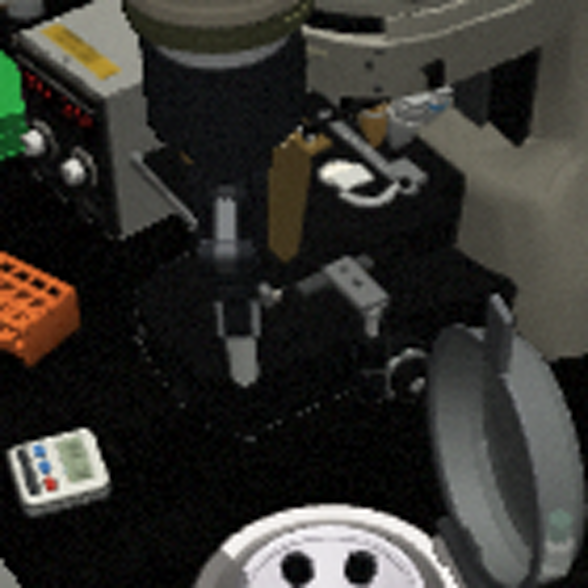

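The tube hangs upright in the grip, clear of everything, with its foot at about s6 (244,383). I'll measure its tilt numerically before handing in.

```bash
python3 - <<'E'
from h import *
o=get_obs();p=o['position']
c=snap('side');P=cloud(c);I=c['color'].astype(int)
m=(np.hypot(P[...,0]-p[0],P[...,1]-p[1])<.03)&(c['range_z']>0)&(I.min(-1)>75)&(P[...,2]>.26)&(P[...,2]<p[2]-.008)
k,l,st,ce=cv2.connectedComponentsWithStats(m.astype(np.uint8))
for v in range(198,214):
    us=np.where(m[v])[0]
    if len(us): 
        q=P[v,us]; print(v,us.min(),us.max(),((q-p)@rh).mean().round(4),((q-p)@y_).mean().round(4),q[:,2].mean().round(4), I[v,us].mean().round())
print(np.c_[[proj(c,p-[0,0,s]) for s in(.015,.03,.05)]])
E
```

```text
200 255 259 0.0016 0.0154 0.3296 86.0
201 254 260 0.0006 0.0046 0.317 101.0
202 254 260 0.0005 0.0053 0.3147 104.0
203 255 260 0.0015 0.0049 0.3113 105.0
204 255 260 0.0013 0.0043 0.3078 105.0
205 255 260 0.0011 0.0042 0.3047 104.0
206 256 260 0.0022 0.0053 0.3026 106.0
207 255 260 0.0009 0.0048 0.2991 105.0
208 255 260 0.0006 0.0032 0.2946 105.0
209 255 260 0.0005 0.0038 0.2921 104.0
210 256 260 0.0015 0.0039 0.289 107.0
[[256.61271791 197.10923851]
 [256.94233968 202.16584056]
 [257.3704683  208.73359858]]
```

```bash
python3 -c "
from workcell import hand_in,get_obs
print(abs(get_obs()['joint_velocities']).max());print(hand_in())"
```

```text
0.0038743830667115776
the job is handed in; nothing more can be done
None
```

I opened the lid right back (about 97° by the commanded swing), left the balance tube in its sleeve, and handed the job in with the sample tube held still and upright (tilt under about 0.03 rad), its foot about 0.28 m above the worktop; no verdict was returned.

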